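Gauge a carved block in the bench caliper

ROBOT

A 6-joint arm with a two-finger parallel gripper is mounted at the origin on the work surface. World frame = base frame: x ahead of the robot, y to its left, z up, the work surface at z = 0. Lengths are in m, angles in rad, forces in N, time in s.
With the tool pointing down it reaches from about 0.375 to 0.9 m from the base axis. Payload 3.1 kg.
Tool frame: the origin (TCP) lies at the very end of the fingers, on their centre line; the grasp point (between the pads) lies 19 mm behind it; z points along the fingers, y is the line along which they close (so a half turn about z gives the same grasp; the last joint's range is limited). The gripper opens to 87 mm and grips with 3 to 60 N. Pads are 19 mm wide; open, the fingers measure 117 mm over their backs; the gripper's body (75 mm by 190 mm) begins 51 mm behind the grasp point.
Start: joints at [-1.431, 0.527, 1.433, -0, 1.181, -0.178], TCP at [0.195, -0.594, 0.223] pointing down, gripper open.
Joint ranges: [-3.08, 3.08], [-0.75, 2.2], [0.22, 2.44], [-1.43, 4.57], [0, 2.65], [-2.85, 2.85]. Speed limits (rad/s): [2.79, 2.79, 3.14, 3.14, 3.14, 3.14].

INTERFACE

Orientations are given as a unit quaternion [x, y, z, w].
In Python, from rig import robot gives the robot as it stands. The module is installed in compiled form; this text tells all that it offers.
- The arm moves only by the tool servo_tool, never from a script. Its argument "rows" is one flat list of numbers, 5 for each row, row after row: the closure, from -1 (fully open) to 1 (shut), so that 0 is half open, then the shift along the tool's x, y, z in m, then the turn about the tool's z in degrees. A call has 1 to 5 rows; each row shifts and turns the commanded pose from where the row before left it, along the tool's axes as they then stand; what a row does not reach is not made up. A row lasts 1/12 s, in which the tool goes at most 41.7 mm and 7.16 degrees, less where a joint would pass 70% of its speed; a pose out of reach is approached as far as the arm can. A call with a gripper value outside its range is refused whole. The fingers move at their own pace and stop on an object; "newtons" is the grip in N (left out, the last holds). Time passes only in rows, so rows that do not move let the fingers close. It gives the time, the measured TCP pose, the force, the opening and the grip force at its end, in the units of the state.
- robot.get_obs(): the state, without advancing time (a new reading comes with each control period).
- robot.camera(name): name is "scene" or "top"; returns a dict with "pixels" (420x560x3 uint8, red, green, blue), "intrinsics" (3x3 intrinsics, pixels), "rvec" (rotation vector, rad) and "tvec" (3), from world to camera coordinates, as OpenCV has them. Camera axes: x right, y down, z forward; pixel columns grow to the right and rows downward; lengths in m; the calibration is good to about 2 mm. A picture is of the moment at which its call begins. There is no depth.
- robot.hand_in(): hands the job in; it is judged then, once.
Trained networks look in a picture, given as the dict that the camera call returned (one of the last four; its "shot" number tells which), for a name from the list of things; names that differ only in an ending like _2 or _b are one class to them, and where a whole thing is asked for, a point or a joint stands for the part that bears it (a point fixed in the world has none). Each returns a list of dicts, best first, with "score" (0 to 1); they miss things now and then, are a little off and sometimes report something else, mostly with a low value. They report only what shows in the picture. A call takes as long as a camera call. They do not tell look-alikes from the thing itself.
- robot.spot_in(picture, query): "at" ([x, y, z] in m, in world coordinates, good to about 4 mm: the middle of the surface that is visible of it).
- robot.outline_of(picture, query): "region" (420x560 bool, what is visible of it).
- robot.place_of(picture, query): "at" ([x, y, z] in m, in world coordinates, good to about 4 mm: a listed point, or the origin of a listed thing).
The state is a dict: "time": time; "q": joint angles; "joint_velocities": joint speeds; "joint_torque": joint torques, N m; "position": TCP position; "tool_rot": TCP orientation; "ft_force": force on the tool from outside, world axes, zero at the start; "moment": the same for the moment, N m; "grip_width": finger opening in m; "grip_force": force on a finger pad.
Only numpy, scipy, OpenCV 4.12 (cv2) and the standard library are available. Lean on these libraries where they do the work, as an engineer would, in place of code of your own. Each camera call takes 0.05 s, during which the arm holds its last target. There are 200 camera calls.

TASK

Set the dark carved block upright on the rest rails of the bench caliper, between the two jaws centred, with its long side across them, and let go of it. Then slide the moving jaw in by its red thumb bar until the block is held snug between both brass faces, gently enough that the jaw never cocks over, and leave it like that. Do not disturb the jar or the two gouges.

Things in the scene. Friction and masses are not known exactly. Their poses are not given: they have to be found in the camera images.
- block_center (a point): Centre (18 mm above its underside) of the loose dark wood block with a light round rosette on top, about 90 g. It is 54 mm long along its x axis, roughly 40 mm wide along its y axis (the width to be gauged) and 36 mm tall, plus the 4 mm rosette. It starts standing on the bench, rosette up.
- caliper: Fixed wooden board of the bench caliper, 110 x 330 x 10 mm, long along y; origin under its centre. A steel guide (top 18 mm above the bench) runs along y. The block's rest: two light-wood rails along y, 12 mm thick, at x = -19 and +19 mm, from y = -100 to -30 mm, tops 80 mm above the bench. The fixed jaw stands at the rails' -y end.
- fixed_face (a point): Reference point on the fixed jaw, 97 mm above the bench, on the caliper's middle line, at caliper y = -100 mm; axes as the caliper's. The fixed jaw's brass pad (22 mm wide, 14 mm tall, facing +y) is screw-set and locked: its face stands somewhere from 0 to 10 mm in front (+y) of this point. The setting differs each time and is not reported: find it by feel.
- fixed_jaw: The fixed jaw: steel blade 18 mm wide along x, top 110 mm above the bench, with its foot and screw-set brass pad. Origin on the bench, straight below fixed_face; axes as the caliper's.
- carriage (a joint): Place of the moving jaw: distance in m from fixed_face to the moving brass face (so the true opening is up to 10 mm less). It starts wide open and shrinks as the jaw slides along -y of the caliper. Its guide drags with about 2.5 N, and it stays where it is left, even when lightly pinching something.
- jaw_face (a point): Centre of the moving jaw's brass face (22 mm wide, 14 mm tall), 97 mm above the bench, facing the fixed one. Its z axis points up the blade and shows how far the jaw cocks. The jaw has springy play in its guide (7 N m/rad, pivot 22 mm above the bench): pushing the bar with over 8 N or so against a held block cocks it more than 0.045 rad, too much.
- jaw: The moving jaw: blade (18 mm wide along x, 18 mm thick with its face, top 110 mm above the bench), slide and thumb bar. Origin 22 mm above the bench on the caliper's middle line, in the plane of its brass face; axes as the caliper's when upright.
- bar (a point): Centre of the red thumb bar, a free-turning roller 12 mm thick and 50 mm long along x, 42 mm above the bench, 74 mm behind (+y of) the moving jaw's face. Behind it only the guide lies below; push it with shut fingers whose tips are 25 to 35 mm above the bench, or pinch it from above. A push of about 6 N (guide drag included) leaves the block snug after letting go.
- jar: Bystander: white jar with a pink lid, 64 mm across, 50 mm tall; origin at the centre of its underside.
- gouge_a: Bystander: carving gouge lying on the bench, about 215 mm long along its y axis, handle 24 mm wide and 20 mm high; origin near its middle, at the underside.
- gouge_b: Bystander: second carving gouge of the same size; origin likewise.
There are look-alikes about, which are no part of the job. There is more than one size of the part that bears block_center; the job needs the middle-sized.

How it is judged:
On the way, in this order (a step that is already met when the one before it is completed fails the run):
1. the block stands on the rest rails between the jaws, let go (y of block_center in the frame of fixed_face between 0.015 and 0.065 m and x of block_center in the frame of fixed_face between -0.012 and 0.012 m and height (world z) of block_center between 0.094 and 0.102 m and angle between block_center's own z axis and vertical below 0.08 rad and contact force between the fingers and block below 0.05 N), for 0.2 s.
2. both brass faces press on the block (contact force between each of jaw, fixed_jaw and block above 0.5 N), for 0.2 s.
At the end, for the whole second after the job is handed in: Block upright and square to the jaws (0.06 rad) on the rest rails, within 15 mm of the middle line, pressed between both jaws with over 0.2 N each (so its centre is under 32.5 mm from fixed_face and the carriage below 56 mm); all at rest (contact force between each of fixed_jaw, jaw and block above 0.2 N and y of block_center in the frame of fixed_face below 0.0325 m and x of block_center in the frame of fixed_face between -0.015 and 0.015 m and height (world z) of block_center between 0.094 and 0.102 m and angle between block_center's own z axis and vertical below 0.06 rad and angle between the y axis of block_center and the y axis of fixed_face, either way round below 0.06 rad and value of joint carriage below 0.056 m and linear speed of block below 0.01 m/s); the robot touches nothing.
It fails at once if the moving jaw cocks over by more than 0.045 rad (angle between jaw_face's own z axis and vertical above 0.045 rad).
It fails at once if the moving jaw presses on the block with more than 12 N (contact force between jaw and block above 12 N).
It fails at once if the jar is moved more than 20 mm (distance of jar from where it was at the start of the episode above 0.02 m).
It fails at once if a gouge is moved more than 20 mm (distance of any of gouge_a, gouge_b from where it was at the start of the episode above 0.02 m).
It also fails if it takes over 69 s, if anything falls off the work surface, if the arm or the gripper's body presses on something with over 40 N, if the wrist force passes 120 N, or if a joint passes its speed limit or range.

## Working session

There is one attempt and no reset: what is moved stays moved. The work goes in short steps, Python scripts to look and compute and a tool call to move; the robot and the scene stay as the last step left them, time stands still between calls to the robot, and variables do not carry over. Pictures are saved under pics/ and viewed, at most 10 in all, crops included, and the job is handed in when it is done.

Besides the shell and the picture viewer there is one more tool, called after "Emit:" as name(argument=value, ...), one argument or row to a line, values as JSON. servo_tool: Moves the arm, as the interface text tells. Its arguments: {"type":"object","properties":{"rows":{"type":"array","items":{"type":"number"}},"newtons":{"type":"number"}},"required":["rows"]}

```bash
mkdir -p pics
cat > h.py <<'E'
import numpy as np, cv2
from rig import robot
def shot(n,f=None):
    c=robot.camera(n)
    if f: cv2.imwrite('pics/'+f,c['pixels'][:,:,::-1])
    return c
def proj(c,p):
    return cv2.projectPoints(np.array(p,float).reshape(-1,1,3),np.array(c['rvec'],float),np.array(c['tvec'],float),np.array(c['intrinsics'],float),None)[0].reshape(-1,2)
def ray(c,uv,z):
    R=cv2.Rodrigues(np.array(c['rvec'],float))[0];t=np.array(c['tvec'],float).ravel();K=np.array(c['intrinsics'],float)
    uv=np.array(uv,float).reshape(-1,2)
    d=(R.T@np.linalg.inv(K)@np.c_[uv,np.ones(len(uv))].T).T;o=-R.T@t
    return o+d*((z-o[2])/d[:,2])[:,None]
E
python3 - <<'E'
from h import *
np.set_printoptions(precision=4,suppress=True)
t=shot('top','top0.png');s=shot('scene','scene0.png')
for n,c in (('top',t),('scene',s)):
    for q in ['block_center','caliper','fixed_face','jaw_face','bar','jar','gouge_a']:
        for r in robot.place_of(c,q)[:4]: print(n,q,np.round(r['score'],2),np.array(r['at']),proj(c,r['at']).round(0))
o=robot.get_obs();print(o['time'],o['position'],o['tool_rot'])
E
```

```text
top block_center 0.78 [ 0.4823 -0.4475  0.0246] [[440. 252.]]
top block_center 0.73 [ 0.4786 -0.3511  0.0167] [[400. 257.]]
top block_center 0.67 [ 0.4099 -0.2761  0.0084] [[372. 288.]]
top caliper 0.83 [ 0.569  -0.0701  0.0022] [[282. 231.]]
top caliper 0.41 [ 0.5677 -0.0712  0.1005] [[283. 223.]]
top fixed_face 0.78 [ 0.5644 -0.1703  0.097 ] [[326. 222.]]
top jaw_face 0.83 [ 0.5679 -0.0681  0.0961] [[282. 224.]]
top bar 0.58 [ 0.48   -0.3506  0.0181] [[399. 257.]]
top bar 0.57 [0.5692 0.0007 0.0422] [[253. 230.]]
top jar 0.74 [ 0.5153  0.2827 -0.0012] [[143. 263.]]
top gouge_a 0.85 [0.711  0.3092 0.0014] [[132. 188.]]
top gouge_a 0.73 [ 0.7188 -0.3207 -0.0026] [[373. 168.]]
scene block_center 0.82 [ 0.4831 -0.449   0.0232] [[218. 132.]]
scene block_center 0.6 [ 0.483  -0.3503  0.0189] [[236. 152.]]
scene block_center 0.58 [ 0.4094 -0.2787  0.0171] [[270. 156.]]
scene caliper 0.81 [ 0.5712 -0.0706  0.0007] [[267. 233.]]
scene caliper 0.7 [ 0.5652 -0.1714  0.0921] [[247. 188.]]
scene fixed_face 0.55 [ 0.5696 -0.1744  0.0941] [[245. 187.]]
scene jaw_face 0.89 [ 0.5651 -0.0738  0.0981] [[268. 210.]]
scene bar 0.73 [ 0.4798 -0.3536  0.0164] [[237. 152.]]
scene bar 0.72 [0.573  0.0065 0.0457] [[284. 244.]]
scene jar 0.58 [0.5185 0.2811 0.0003] [[370. 319.]]
scene jar 0.45 [ 0.5686 -0.074   0.0977] [[267. 211.]]
scene jar 0.21 [ 0.7192 -0.3197  0.0001] [[174. 200.]]
scene gouge_a 0.89 [ 0.7109  0.3074 -0.    ] [[316. 375.]]
0.8 [ 0.1953 -0.5937  0.2226] [0.9874 0.1583 0.     0.    ]
```

View pics/top0.png

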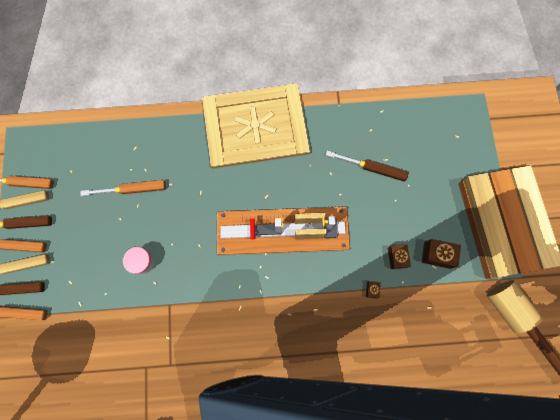

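View pics/scene0.png

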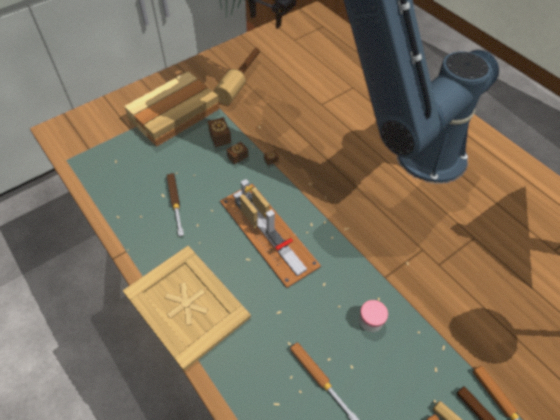

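Top picture: three carved blocks, large (441,252), middle (400,257) and small (373,289). The fixed jaw is at about (330,225) and the red bar at (253,230). The middle block is therefore the one at about (0.480, -0.351). Next I fit poses to the outlines.

```bash
cat >> h.py <<'E'
from scipy.optimize import minimize
def boxpts(x,y,yaw,l,w,h,top=True):
    c,s=np.cos(yaw),np.sin(yaw);P=[]
    for a in(-1,1):
        for b in(-1,1):
            for z in(0,h): P.append([x+c*a*l/2-s*b*w/2,y+s*a*l/2+c*b*w/2,z])
    if top:
        for k in np.linspace(0,6.28,12): P.append([x+.014*np.cos(k),y+.014*np.sin(k),h+.004])
    return np.array(P)
def hullmask(c,P):
    S=8; m=np.zeros((420*2,560*2),np.uint8)
    uv=(proj(c,P)+.5)*2-.5
    cv2.fillConvexPoly(m,cv2.convexHull((uv*16).round().astype(np.int32)),255,shift=4,lineType=cv2.LINE_AA); return m/255.
def fit(cams,regs,x0,l,w,h,top=True,size=False):
    R=[cv2.resize(r.astype(np.float32),None,fx=2,fy=2,interpolation=cv2.INTER_NEAREST) for r in regs]
    def cost(p):
        ll,ww=(p[3]/10,p[4]/10) if size else (l,w)
        return sum(1-np.minimum(m,r).sum()/np.maximum(m,r).sum() for m,r in((hullmask(c,boxpts(p[0]/10,p[1]/10,p[2],ll,ww,h,top)),r) for c,r in zip(cams,R)))
    best=None
    for y0 in np.linspace(-1.5,1.4,7)+x0[2] if x0[2]>8 else ([x0[2]] if not size and not top else np.linspace(-1.5,1.4,7)):
        p0=[x0[0]*10,x0[1]*10,y0]+([l*10,w*10] if size else [])
        sm=np.vstack([p0]+[np.array(p0)+d for d in np.diag([.05,.05,.3]+([.04,.04] if size else []))])
        r=minimize(cost,p0,method='Nelder-Mead',options=dict(initial_simplex=sm,maxiter=200,xatol=1e-3,fatol=1e-4))
        if best is None or r.fun<best.fun: best=r
    p=best.x.copy();p[:2]/=10;p[3:]/=10
    return p,best.fun
E
python3 - <<'E'
from h import *
np.set_printoptions(precision=4,suppress=True)
t=shot('top');s=shot('scene')
def near(c,q,xyz):
    u=proj(c,xyz)[0];b=None
    for r in robot.outline_of(c,q):
        v=np.argwhere(r['region']).mean(0)[::-1];d=np.hypot(*(v-u))
        if d<12 and (b is None or d<b[0]): b=(d,r['region'],v,r['region'].sum(),r['score'])
    print(q,None if b is None else (b[0],b[2:]));return b[1]
bl=[near(c,'block_center',[.481,-.351,.018]) for c in(t,s)]
for cs,rs in(([t,s],bl),([t],bl[:1]),([s],bl[1:])): print('block',fit(cs,rs,[.481,-.351,0],.054,.04,.036))
print('block size',fit([t,s],bl,[.481,-.351,0],.054,.04,.036,size=True))
for c in(t,s):
    for r in robot.outline_of(c,'caliper')[:2]:
        m=r['region'].astype(np.uint8);n=cv2.minAreaRect(cv2.findContours(m,0,2)[0][0]);print(r['score'],m.sum(),ray(c,cv2.boxPoints(n),.01))
    for z,q in((.042,'bar'),):
        for r in robot.outline_of(c,q):
            v=np.argwhere(r['region']).mean(0)[::-1];print('bar',r['score'],r['region'].sum(),ray(c,v,.046))
k=t['pixels'][200:300,215:440][:,:,::-1];cv2.imwrite('pics/crop.png',cv2.resize(k,None,fx=3.5,fy=3.5,interpolation=cv2.INTER_CUBIC))
E
```

```text
block_center (np.float64(0.7796052353200537), (array([398.7245, 256.2213]), np.int64(461), 0.55))
block_center (np.float64(0.6270424141458715), (array([236.7118, 152.5994]), np.int64(347), 0.72))
block (array([ 0.4815, -0.3486,  0.0048]), np.float64(0.19792063495195977))
block (array([ 0.4803, -0.3482, -0.0296]), np.float64(0.1040724154796111))
block (array([ 0.4823, -0.3486,  0.0198]), np.float64(0.08373972955469366))
block size (array([ 0.4817, -0.3487, -1.5557,  0.0367,  0.0518]), np.float64(0.1254339996767343))
0.92 5637 [[ 0.6316  0.0953  0.01  ]
 [ 0.6184 -0.24    0.01  ]
 [ 0.5079 -0.2314  0.01  ]
 [ 0.5209  0.0959  0.01  ]]
0.21 428 [[ 0.6065  0.0091  0.01  ]
 [ 0.6003 -0.0715  0.01  ]
 [ 0.5493 -0.0676  0.01  ]
 [ 0.5554  0.0122  0.01  ]]
bar 0.59 449 [[ 0.5714 -0.0295  0.046 ]]
0.91 4263 [[ 0.6251 -0.2363  0.01  ]
 [ 0.4974 -0.2572  0.01  ]
 [ 0.5242  0.0991  0.01  ]
 [ 0.6363  0.1061  0.01  ]]
0.4 682 [[0.5104 0.2317 0.01  ]
 [0.4564 0.2716 0.01  ]
 [0.511  0.328  0.01  ]
 [0.5631 0.2895 0.01  ]]
bar 0.77 418 [[ 0.5735 -0.035   0.046 ]]
```

View pics/crop.png

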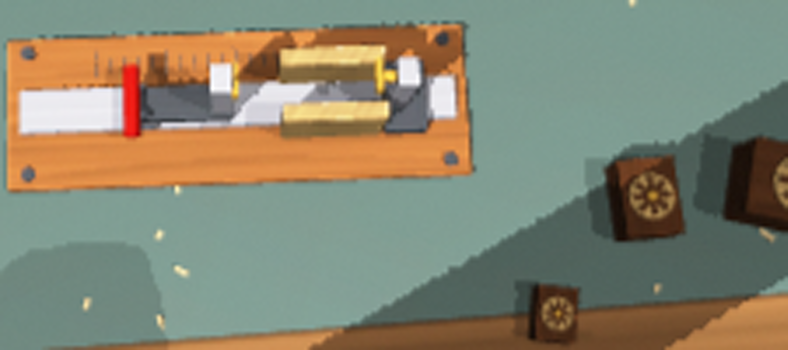

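The crop shows the board corners at roughly (8,42), (465,25), (471,173) and (8,190). The middle block's top face has corners near (607,163), (675,157), (684,233) and (616,240). I'll turn both into metric poses.

Run:
```python
from h import *
np.set_printoptions(precision=4,suppress=True)
t=shot('top')
g=lambda L,z: ray(t,(np.array(L)+.5)/3.5-.5+[215,200],z)
B=g([(8,42),(465,25),(471,173),(8,190)],.01)
print('board',B,B.mean(0)); print([np.linalg.norm(B[i]-B[i-1]) for i in range(4)])
for a,b in((1,0),(2,3)): d=B[b]-B[a];print('yaw',np.arctan2(-d[0],d[1]))
S=g([(28,53),(442,39),(450,158),(27,173)],.011);print('screws',S,S.mean(0))
for a,b in((1,0),(2,3)): d=S[b]-S[a];print('yaw',np.arctan2(-d[0],d[1]))
K=g([(607,163),(675,157),(684,233),(616,240)],.036);print('block',K,K.mean(0),[np.linalg.norm(K[i]-K[i-1]) for i in range(4)])
d=K[0]-K[3];e=K[1]-K[2];print('blk yaw',np.arctan2(d[1],d[0]),np.arctan2(e[1],e[0]))
print('rosette',g([(653,196)],.04))
print('bar',g([(131,65),(131,135)],.048));print('rails',g([(281,52),(384,50),(281,129),(388,127)],.08))
```

```text
board [[ 0.6293  0.0918  0.01  ]
 [ 0.6168 -0.2395  0.01  ]
 [ 0.509  -0.2317  0.01  ]
 [ 0.5216  0.0962  0.01  ]] [ 0.5692 -0.0708  0.01  ]
[np.float64(0.10777566706325471), np.float64(0.33154255360461066), np.float64(0.10812866966837319), np.float64(0.328167567044013)]
yaw -0.03772803716872307
yaw -0.038609347008914746
screws [[ 0.6198  0.0776  0.011 ]
 [ 0.6075 -0.2216  0.011 ]
 [ 0.5206 -0.2179  0.011 ]
 [ 0.5326  0.0821  0.011 ]] [ 0.5701 -0.0699  0.011 ]
yaw -0.04123308462428941
yaw -0.03983325400034934
block [[ 0.5054 -0.3214  0.036 ]
 [ 0.506  -0.3688  0.036 ]
 [ 0.4536 -0.3674  0.036 ]
 [ 0.4523 -0.3205  0.036 ]] [ 0.4793 -0.3445  0.036 ] [np.float64(0.05312040127731016), np.float64(0.04738915722954506), np.float64(0.05249951600171168), np.float64(0.046937507411296785)]
blk yaw -0.017735166596531772 -0.026787682248369013
rosette [[ 0.4799 -0.3487  0.04  ]]
bar [[0.5969 0.0018 0.048 ]
 [0.5478 0.0047 0.048 ]]
rails [[ 0.5909 -0.1011  0.08  ]
 [ 0.587  -0.1702  0.08  ]
 [ 0.5386 -0.0968  0.08  ]
 [ 0.5346 -0.1677  0.08  ]]
```

Emit:
servo_tool(
  rows=[-1, 0, 0, 0, -7, -1, 0, 0, 0, -7, -1, 0, 0, 0, -7, -1, 0, 0, 0, -7, -1, 0, 0, 0, -7],
  newtons=15,
)

```text
time: 1.67
position: [0.1953, -0.5936, 0.2225]
tool_rot: [0.893, 0.451, 0.0, -0.0]
ft_force: [-0.2, -0.7, -0.6]
grip_width: 0.087
grip_force: 0.0
```

Emit:
servo_tool(
  rows=[-1, 0, 0, 0, -7, -1, 0, 0, 0, -7, -1, 0, 0, 0, -7, -1, 0, 0, 0, -7, -1, 0, 0, 0, -6.6],
)

```text
time: 2.08
position: [0.1954, -0.5937, 0.2225]
tool_rot: [0.718, 0.696, 0.0, -0.0]
ft_force: [-0.8, 0.2, -0.6]
grip_width: 0.0869
grip_force: 0.0
```

Emit:
servo_tool(
  rows=[-1, 0.0256, 0.0276, 0, 0, -1, 0.0256, 0.0276, 0, 0, -1, 0.0256, 0.0276, 0, 0, -1, 0.0256, 0.0276, 0, 0, -1, 0.0256, 0.0276, 0, 0],
)

```text
time: 2.5
position: [0.3391, -0.4699, 0.2226]
tool_rot: [0.721, 0.693, 0.0, 0.0]
ft_force: [0.0, -0.4, 0.3]
grip_width: 0.0872
grip_force: 0.0
```

Emit:
servo_tool(
  rows=[-1, 0.0256, 0.0276, 0, 0, -1, 0.0256, 0.0276, 0, 0, -1, 0.0256, 0.0276, 0, 0, -1, 0.0256, 0.0276, 0, 0, -1, 0.0256, 0.0276, 0, 0],
)

```text
time: 2.92
position: [0.4822, -0.3471, 0.2227]
tool_rot: [0.721, 0.693, -0.0, 0.0]
ft_force: [-0.1, -0.7, -0.4]
grip_width: 0.0868
grip_force: 0.0
```

Emit:
servo_tool(
  rows=[-1, 0, 0, 0, 0, -1, 0, 0, 0, 0, -1, 0, 0, 0, 0],
)

```text
time: 3.17
position: [0.4808, -0.3485, 0.2225]
tool_rot: [0.72, 0.694, -0.0, -0.0]
ft_force: [-1.0, -0.3, 0.2]
grip_width: 0.087
grip_force: 0.0
```

Emit:
servo_tool(
  rows=[-1, 0, 0, 0.036, 0, -1, 0, 0, 0.036, 0, -1, 0, 0, 0.036, 0, -1, 0, 0, 0.036, 0, -1, 0, 0, 0.036, 0],
)

```text
time: 3.58
position: [0.4797, -0.3503, 0.0414]
tool_rot: [0.721, 0.692, -0.0, 0.001]
ft_force: [0.1, -0.1, 0.3]
grip_width: 0.0868
grip_force: 0.0
```

Emit:
servo_tool(
  rows=[-1, 0, 0, 0.02, 0, -1, 0, 0, 0.0145, 0, 1, 0, 0, 0, 0, 1, 0, 0, 0, 0, 1, 0, 0, 0, 0],
)

```text
time: 4.0
position: [0.4808, -0.35, 0.009]
tool_rot: [0.721, 0.693, -0.0, 0.001]
ft_force: [0.2, 0.6, 0.2]
grip_width: 0.0743
grip_force: 0.0
```

Emit:
servo_tool(
  rows=[1, 0, 0, 0, 0, 1, 0, 0, 0, 0, 1, 0, 0, 0, 0, 1, 0, 0, 0, 0, 1, 0, 0, 0, 0],
)

```text
time: 4.42
position: [0.4814, -0.349, 0.0093]
tool_rot: [0.72, 0.694, -0.0, 0.001]
ft_force: [-1.5, -0.3, 4.5]
grip_width: 0.0541
grip_force: 14.8
```

Emit:
servo_tool(
  rows=[1, 0, 0, -0.02, 0, 1, 0, 0, -0.035, 0, 1, 0, 0, -0.035, 0, 1, 0, 0, -0.035, 0, 1, 0, 0, -0.035, 0],
)

```text
time: 4.83
position: [0.4805, -0.3477, 0.1693]
tool_rot: [0.72, 0.694, 0.0, -0.001]
ft_force: [0.5, -0.2, -0.3]
grip_width: 0.0546
grip_force: 14.8
```

Emit:
servo_tool(
  rows=[1, 0.02, 0.007, 0, 0, 1, 0.03, 0.01, 0, 0, 1, 0.03, 0.01, 0, 0, 1, 0.03, 0.01, 0, 0, 1, 0.03, 0.01, 0, 0],
)

```text
time: 5.25
position: [0.5331, -0.2086, 0.168]
tool_rot: [0.721, 0.693, 0.0, -0.0]
ft_force: [1.2, 0.4, -0.5]
grip_width: 0.0547
grip_force: 14.8
```

Emit:
servo_tool(
  rows=[1, 0.03, 0.01, 0, 0, 1, 0.03, 0.01, 0, 0, 1, 0.029, 0.011, 0, 0, 1, 0, 0, 0, 0, 1, 0, 0, 0, 0],
)

```text
time: 5.67
position: [0.5676, -0.1206, 0.1678]
tool_rot: [0.719, 0.695, -0.0, -0.0]
ft_force: [0.8, 0.2, -1.3]
grip_width: 0.0545
grip_force: 14.8
```

Run:
```python
from h import *
t=shot('top');s=shot('scene');o=robot.get_obs();print(o['time'],o['position'],o['tool_rot'],o['grip_width'],o['ft_force'])
for c in (t,s):
    for q in('block_center','jaw_face','fixed_face'): print(q,[(round(float(r['score']),2),np.round(r['at'],4)) for r in robot.place_of(c,q)[:4]])
a=cv2.resize(t['pixels'][150:300,200:400],(533,400));b=cv2.resize(s['pixels'][130:280,190:340],(400,400)) ;b=b[:,:267]
cv2.imwrite('pics/hold.png',np.hstack([a,b])[:,:,::-1])
```

```text
5.7667 [ 0.56723295 -0.12278624  0.16782555] [ 7.20337866e-01  6.93623249e-01 -3.49767784e-04 -1.54905010e-04] 0.05459404943335774 [ 0.19346457  0.01396737 -1.7130743 ]
block_center [(0.85, array([ 0.4828, -0.4495,  0.0261])), (0.65, array([ 0.4082, -0.2758,  0.0111]))]
jaw_face []
fixed_face []
block_center [(0.85, array([ 0.5663, -0.1276,  0.1788])), (0.85, array([ 0.4835, -0.4482,  0.0244]))]
jaw_face [(0.91, array([ 0.5698, -0.0714,  0.0975]))]
fixed_face [(0.63, array([ 0.5704, -0.1734,  0.0915]))]
```

View pics/hold.png

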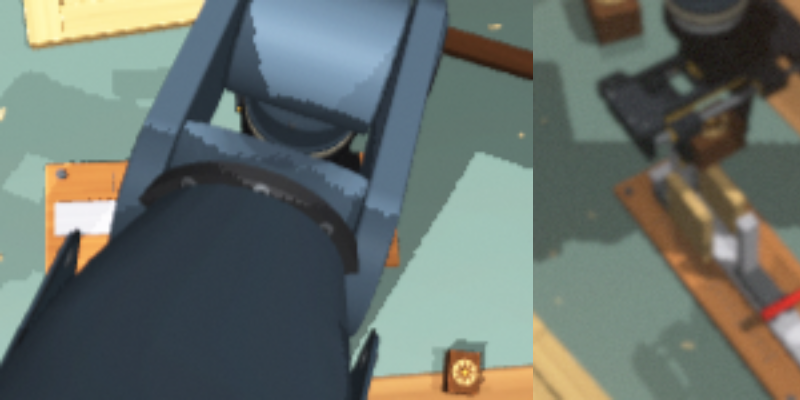

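Picture: the block hangs level in the fingers, at about (710,130) in the scene half, over the rails. Now lower it.

Emit:
servo_tool(
  rows=[1, 0, 0, 0.025, 0, 1, 0, 0, 0.025, 0, 1, 0, 0, 0.015, 0, 1, 0, 0, 0.007, 0, 1, 0, 0, 0, 0],
)

```text
time: 6.48
position: [0.5664, -0.1226, 0.0944]
tool_rot: [0.721, 0.693, -0.001, -0.002]
ft_force: [-0.3, 0.9, -1.3]
grip_width: 0.0546
grip_force: 14.8
```

Emit:
servo_tool(
  rows=[1, 0, 0, 0.0015, 0, 1, 0, 0, 0.0015, 0, 1, 0, 0, 0, 0],
)

```text
time: 6.73
position: [0.5683, -0.1229, 0.0939]
tool_rot: [0.721, 0.693, 0.0, 0.001]
ft_force: [-0.7, -0.0, -2.0]
grip_width: 0.0542
grip_force: 14.8
```

Emit:
servo_tool(
  rows=[1, 0, 0, 0.001, 0, 1, 0, 0, 0, 0, 1, 0, 0, 0, 0],
)

```text
time: 6.98
position: [0.5678, -0.1226, 0.0925]
tool_rot: [0.72, 0.693, 0.0, 0.0]
ft_force: [0.5, -0.6, -1.3]
grip_width: 0.0545
grip_force: 14.8
```

Emit:
servo_tool(
  rows=[1, 0, 0, 0.001, 0, 1, 0, 0, 0, 0, 1, 0, 0, 0, 0],
)

```text
time: 7.23
position: [0.5676, -0.1225, 0.091]
tool_rot: [0.72, 0.693, -0.0, -0.0]
ft_force: [0.1, 0.9, -0.6]
grip_width: 0.0545
grip_force: 14.8
```

Emit:
servo_tool(
  rows=[1, 0, 0, 0.001, 0, 1, 0, 0, 0, 0, 1, 0, 0, 0, 0],
)

```text
time: 7.48
position: [0.5676, -0.1225, 0.0899]
tool_rot: [0.72, 0.693, -0.0, -0.0]
ft_force: [0.2, 0.1, -1.1]
grip_width: 0.0539
grip_force: 14.8
```

Emit:
servo_tool(
  rows=[1, 0, 0, 0.001, 0, 1, 0, 0, 0, 0, 1, 0, 0, 0, 0],
)

```text
time: 7.73
position: [0.5677, -0.1226, 0.0893]
tool_rot: [0.72, 0.693, 0.0, 0.0]
ft_force: [-0.8, -0.0, 1.7]
grip_width: 0.0543
grip_force: 14.8
```

Emit:
servo_tool(
  rows=[1, 0, 0, 0.0003, 0, 0.2, 0, 0, 0, 0, 0, 0, 0, 0, 0, -0.5, 0, 0, 0, 0, -1, 0, 0, 0, 0],
)

```text
time: 8.15
position: [0.5677, -0.1226, 0.0886]
tool_rot: [0.721, 0.693, 0.0, 0.0]
ft_force: [0.5, -0.4, -0.5]
grip_width: 0.0614
grip_force: 0.0
```

Emit:
servo_tool(
  rows=[-1, 0, 0, 0, 0, -1, 0, 0, 0, 0, -1, 0, 0, 0, 0, -1, 0, 0, 0, 0, -1, 0, 0, 0, 0],
)

```text
time: 8.57
position: [0.5676, -0.1226, 0.0886]
tool_rot: [0.721, 0.693, -0.0, -0.0]
ft_force: [0.2, -0.1, 0.3]
grip_width: 0.0857
grip_force: 0.0
```

Emit:
servo_tool(
  rows=[-1, 0, 0, -0.02, 0, -1, 0, 0, -0.03, 0, -1, 0, 0, -0.03, 0, -1, 0, 0, -0.03, 0, -1, 0, 0, 0, 0],
)

```text
time: 8.98
position: [0.5714, -0.124, 0.2049]
tool_rot: [0.72, 0.694, 0.002, 0.006]
ft_force: [0.3, -0.3, 0.6]
grip_width: 0.0868
grip_force: 0.0
```

Emit:
servo_tool(
  rows=[1, 0.02, 0, 0, 0, 1, 0.035, 0, 0, 0, 1, 0.036, 0, 0, 0, 1, 0.036, 0, 0, 0, 1, 0.034, 0, 0, 0],
)

```text
time: 9.4
position: [0.5732, 0.0399, 0.1982]
tool_rot: [0.721, 0.693, -0.0, -0.0]
ft_force: [0.1, -0.2, 0.2]
grip_width: 0.0613
grip_force: 0.0
```

Emit:
servo_tool(
  rows=[1, 0, 0, 0, 0, 1, 0, 0, 0, 0, 1, 0, 0, 0, 0, 1, 0, 0, 0, 0, 1, 0, 0, 0, 0],
)

```text
time: 9.82
position: [0.5739, 0.0369, 0.1986]
tool_rot: [0.721, 0.693, -0.0, 0.0]
ft_force: [0.7, -0.1, -0.1]
grip_width: 0.0287
grip_force: 0.0
```

Run:
```python
from h import *
t=shot('top');s=shot('scene');o=robot.get_obs();print(o['time'],o['position'],o['tool_rot'],o['grip_width'],o['ft_force'])
for c in (t,s):
    for q in('block_center','jaw_face','fixed_face','bar'): print(q,[(round(float(r['score']),2),np.round(r['at'],4)) for r in robot.place_of(c,q)[:4]])
a=cv2.resize(t['pixels'][150:300,200:400],(533,400));b=cv2.resize(s['pixels'][150:300,210:310],(267,400))
cv2.imwrite('pics/placed.png',np.hstack([a,b])[:,:,::-1])
```

```text
9.9167 [0.57385657 0.03703339 0.19866346] [ 7.21173930e-01  6.92754038e-01 -7.77442594e-05  3.02789163e-06] 0.02018264256104952 [0.15778881 0.04472936 0.00763788]
block_center [(0.89, array([ 0.4806, -0.4497,  0.0244])), (0.68, array([ 0.4088, -0.2786,  0.0122])), (0.66, array([ 0.5647, -0.1227,  0.1008]))]
jaw_face [(0.81, array([ 0.5698, -0.071 ,  0.1014]))]
fixed_face [(0.56, array([ 0.5666, -0.1688,  0.0949]))]
bar [(0.87, array([0.5726, 0.0027, 0.0422]))]
block_center [(0.81, array([ 0.4852, -0.449 ,  0.0245])), (0.66, array([0.7101, 0.3083, 0.0033])), (0.58, array([ 0.5669, -0.1253,  0.0984])), (0.52, array([ 0.4079, -0.2777,  0.0126]))]
jaw_face []
fixed_face [(0.43, array([ 0.5676, -0.1728,  0.0933])), (0.43, array([5.166e-01, 2.828e-01, 2.000e-04]))]
bar [(0.65, array([0.5732, 0.0066, 0.0402]))]
```

View pics/placed.png

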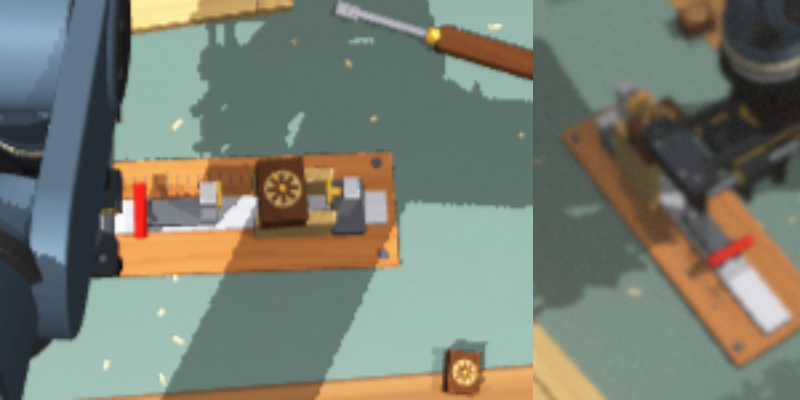

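The top half shows the block standing upright on the rails at (285,190), between the jaws and clear of both. The bar is at (140,208). Going down behind the bar.

Emit:
servo_tool(
  rows=[1, 0, 0, 0.035, 0, 1, 0, 0, 0.035, 0, 1, 0, 0, 0.035, 0, 1, 0, 0, 0.035, 0, 1, 0, 0, 0.02, 0],
)

```text
time: 10.73
position: [0.5718, 0.0386, 0.0355]
tool_rot: [0.72, 0.694, -0.001, -0.002]
ft_force: [0.3, 0.0, -0.4]
grip_width: 0.0006
grip_force: 0.0
```

Emit:
servo_tool(
  rows=[1, 0, 0, 0.0085, 0, 1, 0, 0, 0, 0, 1, 0, 0, 0, 0, 1, -0.005, 0, 0, 0, 1, -0.005, 0, 0, 0],
)

```text
time: 11.15
position: [0.5748, 0.028, 0.0321]
tool_rot: [0.72, 0.694, 0.001, 0.002]
ft_force: [0.1, -0.5, -0.1]
grip_width: 0.0005
grip_force: 0.0
```

Emit:
servo_tool(
  rows=[1, -0.003, 0, 0, 0, 1, -0.003, 0, 0, 0, 1, -0.003, 0, 0, 0, 1, -0.003, 0, 0, 0, 1, -0.003, 0, 0, 0],
)

```text
time: 11.57
position: [0.5733, 0.0134, 0.0306]
tool_rot: [0.721, 0.693, 0.001, 0.0]
ft_force: [0.4, 2.7, 1.0]
grip_width: 0.0004
grip_force: 1.3
```

Emit:
servo_tool(
  rows=[1, -0.003, 0, 0, 0, 1, -0.003, 0, 0, 0, 1, -0.003, 0, 0, 0, 1, -0.003, 0, 0, 0, 1, -0.003, 0, 0, 0],
)

```text
time: 11.98
position: [0.5726, -0.0019, 0.0303]
tool_rot: [0.721, 0.693, 0.0, 0.0]
ft_force: [1.3, 2.4, -0.0]
grip_width: 0.0008
grip_force: 1.3
```

Emit:
servo_tool(
  rows=[1, -0.002, 0, 0, 0, 1, -0.0015, 0, 0, 0, 1, -0.0015, 0, 0, 0, 1, -0.0015, 0, 0, 0, 1, -0.0015, 0, 0, 0],
)

```text
time: 12.4
position: [0.572, -0.0097, 0.0303]
tool_rot: [0.72, 0.693, 0.0, 0.0]
ft_force: [2.0, 2.5, 0.1]
grip_width: 0.0005
grip_force: 1.3
```

Emit:
servo_tool(
  rows=[1, -0.0015, 0, 0, 0, 1, -0.0015, 0, 0, 0, 1, -0.0015, 0, 0, 0, 1, -0.0015, 0, 0, 0, 1, -0.0015, 0, 0, 0],
)

```text
time: 12.82
position: [0.5717, -0.0172, 0.0302]
tool_rot: [0.721, 0.693, 0.0, 0.0]
ft_force: [2.1, 4.1, -0.1]
grip_width: 0.0007
grip_force: 1.5
```

Run:
```python
from h import *
t=shot('top');s=shot('scene');o=robot.get_obs();print(o['time'],o['position'],o['ft_force'])
for c in (t,s):
    for q in('block_center','jaw_face','bar'): print(q,[(round(float(r['score']),2),np.round(r['at'],4)) for r in robot.place_of(c,q)[:4]])
```

```text
12.9167 [ 0.57148233 -0.01745082  0.03021805] [ 1.80923227  2.74853469 -0.41502743]
block_center [(0.93, array([ 0.5657, -0.127 ,  0.0999])), (0.9, array([ 0.4825, -0.4487,  0.0251])), (0.72, array([ 0.4094, -0.2745,  0.0108]))]
jaw_face [(0.52, array([ 0.5695, -0.1067,  0.0998]))]
bar [(0.54, array([ 0.5685, -0.0357,  0.0462]))]
block_center [(0.77, array([ 0.4813, -0.4493,  0.0231]))]
jaw_face [(0.76, array([ 0.5686, -0.1113,  0.0976]))]
bar [(0.53, array([ 0.5641, -0.0305,  0.0418]))]
```

Emit:
servo_tool(
  rows=[1, -0.001, 0, 0, 0, 1, -0.001, 0, 0, 0, 1, -0.001, 0, 0, 0, 1, -0.001, 0, 0, 0, 1, -0.001, 0, 0, 0],
)

```text
time: 13.63
position: [0.5709, -0.0219, 0.0301]
tool_rot: [0.72, 0.693, -0.0, -0.001]
ft_force: [-0.8, 3.0, 0.5]
grip_width: 0.0003
grip_force: 1.5
```

Emit:
servo_tool(
  rows=[1, -0.001, 0, 0, 0, 1, -0.001, 0, 0, 0, 1, -0.001, 0, 0, 0, 1, -0.001, 0, 0, 0],
)

```text
time: 13.97
position: [0.5708, -0.0261, 0.0301]
tool_rot: [0.721, 0.693, -0.0, -0.0]
ft_force: [-1.0, 3.9, -0.7]
grip_width: 0.0005
grip_force: 1.5
```

Emit:
servo_tool(
  rows=[1, -0.0005, 0, 0, 0, 1, -0.0005, 0, 0, 0, 1, -0.0005, 0, 0, 0, 1, -0.0005, 0, 0, 0],
)

```text
time: 14.3
position: [0.5708, -0.0281, 0.0301]
tool_rot: [0.72, 0.693, -0.0, -0.0]
ft_force: [-1.7, 3.1, -0.1]
grip_width: 0.0007
grip_force: 1.5
```

Emit:
servo_tool(
  rows=[1, -0.0005, 0, 0, 0, 1, -0.0005, 0, 0, 0, 1, -0.0005, 0, 0, 0, 1, -0.0005, 0, 0, 0],
)

```text
time: 14.63
position: [0.5708, -0.0301, 0.0302]
tool_rot: [0.72, 0.693, -0.0, -0.0]
ft_force: [-2.2, 2.5, 0.2]
grip_width: 0.0007
grip_force: 1.5
```

Emit:
servo_tool(
  rows=[1, -0.0005, 0, 0, 0, 1, -0.0005, 0, 0, 0, 1, -0.0005, 0, 0, 0, 1, -0.0005, 0, 0, 0],
)

```text
time: 14.97
position: [0.5707, -0.0317, 0.0301]
tool_rot: [0.721, 0.693, 0.0, -0.001]
ft_force: [-2.1, 5.5, -0.7]
grip_width: 0.0002
grip_force: 2.6
```

Emit:
servo_tool(
  rows=[1, 0, 0, 0, 0],
)

```text
time: 15.05
position: [0.5708, -0.0317, 0.0301]
tool_rot: [0.721, 0.693, 0.0, -0.0]
ft_force: [-3.0, 4.6, -0.0]
grip_width: 0.0002
grip_force: 2.3
```

Run:
```python
from h import *
F=[]
for i in range(6):
    c=shot('top');o=robot.get_obs();F.append(np.r_[o['ft_force'],o['position']])
F=np.array(F);print(F.mean(0).round(4),F.std(0).round(4),o['time'])
for q in('block_center','jaw_face','bar'): print(q,[(round(float(r['score']),2),np.round(r['at'],4)) for r in robot.place_of(c,q)[:4]])
cv2.imwrite('pics/push.png',cv2.resize(c['pixels'][190:265,270:370],(800,600),interpolation=cv2.INTER_CUBIC)[:,:,::-1])
```

```text
[-2.0249  4.825  -0.4408  0.5708 -0.0317  0.0301] [0.6433 0.3289 0.619  0.     0.     0.    ] 15.35
block_center [(0.92, array([ 0.5649, -0.1414,  0.0964])), (0.66, array([ 0.4834, -0.4495,  0.0234])), (0.55, array([ 0.4122, -0.2769,  0.013 ]))]
jaw_face [(0.6, array([ 0.5661, -0.122 ,  0.0997]))]
bar [(0.59, array([ 0.5673, -0.1697,  0.0022]))]
```

View pics/push.png

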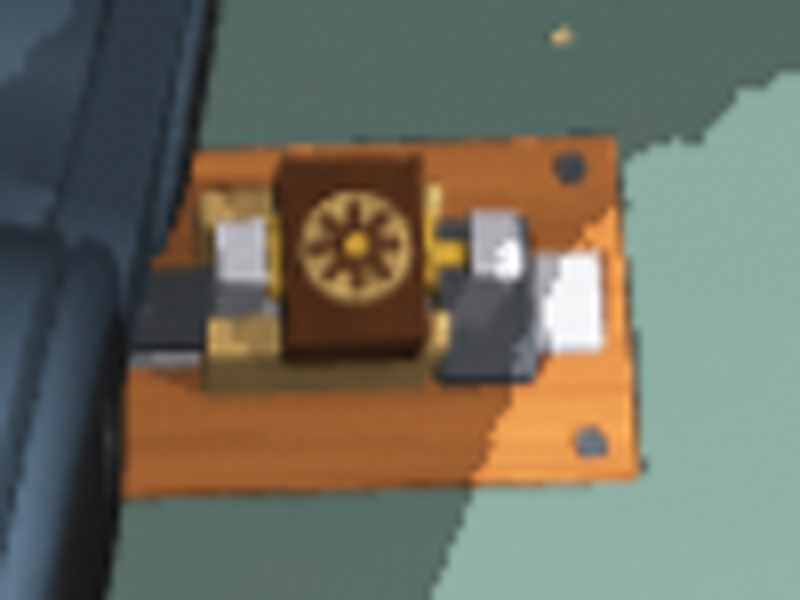

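The picture shows the block (355,250) square between both brass pads. The steady push is about 4.8 N, so the block has met the fixed pad. I'll raise it to about 6 N.

Emit:
servo_tool(
  rows=[1, -0.0005, 0, 0, 0, 1, 0, 0, 0, 0, 1, 0, 0, 0, 0],
)

```text
time: 15.75
position: [0.5707, -0.032, 0.0301]
tool_rot: [0.721, 0.693, 0.0, -0.001]
ft_force: [-1.4, 4.8, -0.9]
grip_width: -0.0
grip_force: 2.6
```

```bash
cat > f.py <<'E'
from h import *
F=[]
for i in range(6):
    c=shot('top');o=robot.get_obs();F.append(np.r_[o['ft_force'],o['position']])
F=np.array(F);print(F.mean(0).round(4),F.std(0).round(4),o['time'])
E
python3 f.py
```

```text
[-2.2828  5.1726 -0.6516  0.5707 -0.032   0.0301] [0.9138 0.3856 0.5448 0.     0.     0.    ] 16.05
```

Emit:
servo_tool(
  rows=[1, -0.0004, 0, 0, 0, 1, -0.0004, 0, 0, 0, 1, 0, 0, 0, 0, 1, 0, 0, 0, 0],
)

```text
time: 16.38
position: [0.5707, -0.0325, 0.0301]
tool_rot: [0.721, 0.693, 0.0, -0.001]
ft_force: [-1.8, 7.4, -0.7]
grip_width: 0.0001
grip_force: 3.2
```

```bash
python3 f.py
```

```text
[-1.4768  6.0723 -0.3661  0.5707 -0.0325  0.0301] [0.6219 0.584  0.1714 0.     0.     0.    ] 16.6833
```

Steady push is 6.1 N. Backing off gently, then up and clear.

Emit:
servo_tool(
  rows=[1, 0.001, 0, 0, 0, 1, 0.002, 0, 0, 0, 1, 0.005, 0, 0, 0, 1, 0.01, 0, 0, 0, 1, 0.012, 0, 0, 0],
)

```text
time: 17.1
position: [0.5733, -0.0037, 0.0306]
tool_rot: [0.721, 0.693, 0.001, 0.001]
ft_force: [0.9, 0.2, -0.3]
grip_width: 0.0002
grip_force: 0.0
```

Emit:
servo_tool(
  rows=[1, 0, 0, 0, 0, 1, 0, 0, -0.02, 0, 1, 0, 0, -0.035, 0, 1, 0, 0, -0.035, 0, 1, 0, 0, -0.035, 0],
)

```text
time: 17.52
position: [0.5718, -0.003, 0.1563]
tool_rot: [0.72, 0.694, -0.0, -0.0]
ft_force: [1.5, -0.5, 0.3]
grip_width: 0.0006
grip_force: 0.0
```

Emit:
servo_tool(
  rows=[1, 0.03, 0, -0.01, 0, 1, 0.03, 0, 0, 0, 1, 0.03, 0, 0, 0, 1, 0.02, 0, 0, 0, 1, 0, 0, 0, 0],
)

```text
time: 17.93
position: [0.5761, 0.1105, 0.1656]
tool_rot: [0.719, 0.695, 0.001, -0.0]
ft_force: [1.0, -0.0, -0.2]
grip_width: 0.0008
grip_force: 0.0
```

Run:
```python
from h import *
t=shot('top');s=shot('scene');o=robot.get_obs();print(o['time'],o['position'],o['ft_force'])
for c in (t,s):
    for q in('block_center','jaw_face','bar','jar','gouge_a'): print(q,[(round(float(r['score']),2),np.round(r['at'],4)) for r in robot.place_of(c,q)[:3]])
a=cv2.resize(t['pixels'][180:270,250:350],(444,400));b=cv2.resize(s['pixels'][160:280,220:320],(333,400))
cv2.imwrite('pics/end.png',np.hstack([a,b])[:,:,::-1])
```

```text
18.0333 [0.57617185 0.10717291 0.16524481] [ 0.16810834 -0.59123222 -0.05915953]
block_center [(0.74, array([ 0.5655, -0.1407,  0.0992])), (0.61, array([ 0.4066, -0.2762,  0.0138])), (0.57, array([ 0.4824, -0.4506,  0.0285]))]
jaw_face [(0.89, array([ 0.5672, -0.1233,  0.099 ]))]
bar [(0.65, array([ 0.5676, -0.0477,  0.0423]))]
jar []
gouge_a [(0.55, array([ 7.174e-01, -3.222e-01,  1.000e-04]))]
block_center [(0.94, array([ 0.4799, -0.4504,  0.0237])), (0.67, array([ 0.5647, -0.1478,  0.0977])), (0.62, array([ 0.4086, -0.2768,  0.0113]))]
jaw_face [(0.88, array([ 0.5677, -0.1247,  0.0952]))]
bar [(0.87, array([ 0.5705, -0.0484,  0.0395]))]
jar [(0.87, array([ 0.5193,  0.2851, -0.0031])), (0.49, array([ 0.5615, -0.146 ,  0.0955]))]
gouge_a [(0.78, array([ 0.7224, -0.3181,  0.0019])), (0.7, array([7.124e-01, 3.061e-01, 5.000e-04])), (0.5, array([ 0.5652, -0.1455,  0.1008]))]
```

View pics/end.png

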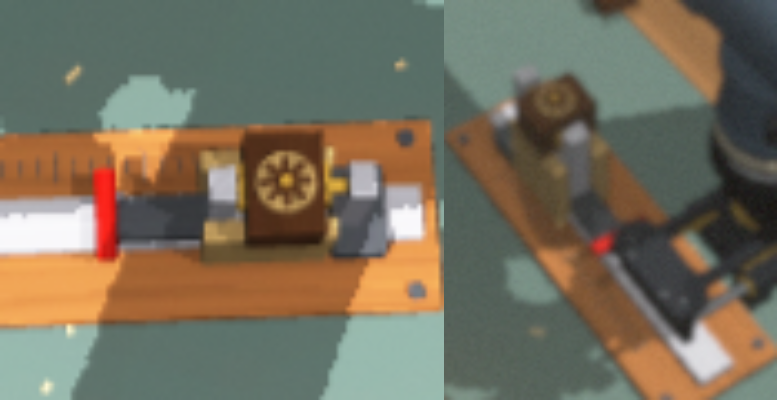

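The block (287,180) is square between the two brass faces, and the gripper is clear of everything. Handing in.

```bash
python3 -c "
from rig import robot
print(robot.hand_in())"
```

```text
the job is handed in; nothing more can be done
None
```

The middle-sized block stands square on the rest rails, held between both brass faces after a final push of about 6 N; the arm is clear, the jar and gouges were not touched, and the job is handed in at about 18 s (no verdict was returned).

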